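Screw the barbed hose elbow into the clamped socket

ROBOT

A 6-joint arm with a two-finger parallel gripper is mounted at the origin on the work surface. World frame = base frame: x ahead of the robot, y to its left, z up, the work surface at z = 0. Lengths are in mm, angles in rad, forces in N, time in s.
With the tool pointing down it reaches from about 275 to 750 mm from the base axis. Payload 10.2 kg.
Tool frame: the origin (TCP) lies at the very end of the fingers, on their centre line; the grasp point (between the pads) lies 19 mm behind it; z points along the fingers, y is the line along which they close (so a half turn about z gives the same grasp; the last joint's range is limited). The gripper opens to 88 mm and grips with 3 to 60 N. Pads are 18 mm wide; open, the fingers measure 123 mm over their backs; the gripper's body (75 mm by 187 mm) begins 45 mm behind the grasp point.
Start: joints at [-1.336, 0.313, 1.498, -0, 1.331, -0.223], TCP at [232.026, -470.951, 238.72] pointing down, gripper open.
Joint ranges: [-2.94, 2.94], [-0.97, 2.17], [0.19, 2.56], [-1.23, 4.37], [0.02, 3.11], [-2.88, 2.88]. Speed limits (rad/s): [2.39, 2.39, 3.01, 3.14, 3.14, 3.14].

INTERFACE

Orientations are given as a unit quaternion [w, x, y, z].
In Python, from bench import robot, optics gives the robot as it stands.
- The arm moves only by the shell command python3 -m creep 'ROWS'. ROWS is JSON, a list of rows, each a list of 3 entries, a list of its own where there are three numbers: the shift along the tool's x, y, z in m, then the turn about the tool's z in degrees, then the closure in counts, from 0 (fully open) to 255 (shut). A call has 1 to 8 rows; each row is the pose to reach, as a shift and turn from the pose commanded when the call began, along the tool's axes at that moment; what a row does not reach only later rows make up. A row lasts 1/12 s, in which the tool goes at most 41.7 mm and 7.16 degrees, less where a joint would pass 70% of its speed; a pose out of reach is approached as far as the arm can. A call with a gripper value outside its range is refused whole. The fingers move at their own pace and stop on an object; the grip force is fixed at half the most. Time passes only in rows, so rows that repeat a pose let the fingers close. It gives the time, the measured TCP pose, the force, the opening and the grip force at its end, in the units of the state.
- robot.sense(): the state, without advancing time (a new reading comes with each control period).
- optics.camera(name): name is "scene" or "top"; returns a dict with "color" (384x512x3 uint8, blue, green, red), "fx", "fy", "cx", "cy" (pixels), "view" (4x4, takes a point from world to camera coordinates). Camera axes: x right, y down, z forward; pixel columns grow to the right and rows downward; lengths in mm; the calibration is good to about 2 mm. A picture is of the moment at which its call begins. There is no depth.
- robot.close_job(): hands the job in; it is judged then, once.
The state is a dict: "time": time; "joints": joint angles; "joint_vel": joint speeds; "joint_torque": joint torques, N m; "tcp_pos": TCP position; "orientation": TCP orientation; "contact_force": force on the tool from outside, world axes, zero at the start; "wrist_torque": the same for the moment, N m; "opening": finger opening in mm; "gripper_force": force on a finger pad.
Only numpy, scipy, OpenCV 4.12 (cv2) and the standard library are available. Lean on these libraries where they do the work, as an engineer would, in place of code of your own. Each camera call takes 0.05 s, during which the arm holds its last target. There are 200 camera calls.

TASK

Pick up the barbed hose elbow from the silicone palette, lower its two side pins down the slots of the socket on the clamped maple board and screw it in clockwise until you feel the seal start to resist. Then turn it 30 degrees further (one hour on a clock face), stop there and let go, leaving it upright and snug on its seal; never force it, and leave the jar, the scraper and the tile rack alone.

Things in the scene. Friction and masses are not known exactly. Their poses are not given: they have to be found in the camera images.
- elbow: Loose pale-grey aluminium hose elbow, 0.13 to 0.2 kg, standing upright on the dark palette. Origin: centre of its foot's underside, z up its axis. Round shank 30 mm across from z = 0 to 36 mm, 2 mm chamfer at the foot; hexagon head 36 mm across flats from z = 36 to 76 mm, a disc on it to 79 mm. The barb leaves the head along +x at z = 58 mm, 14 to 19 mm thick, to x = 65 mm.
- elbow_grip (a point): On the elbow's axis at z = 60 mm, axes as the elbow's: good grip height on the two free head flats, which face +y and -y, each 21 mm wide, 36 mm apart.
- elbow_pins (a point): On the elbow's axis at z = 12 mm: middle of a steel cross pin, 7 mm thick, that sticks out of the shank along the elbow's x to -24 and +24 mm. These two side pins are its thread. It fits the socket either way round.
- socket: Fixed round aluminium socket 66 mm across, 46 mm high, on a 90 mm flange in the middle of the maple board. Origin: centre of the flange's underside, z up. Mouth: 33 mm hole with two opposite slots along its +x and -x, 11 mm wide, reaching 25 mm out. The pins (elbow x along socket x) go down the slots and land on the thread with the elbow's origin about 27 mm above the socket's.
- socket_mouth (a point): Centre of the mouth, level with the top of the lip, 46 mm above the socket's origin. Board top is 34 mm above the bench; nothing on the two blue bar clamps is higher than 50 mm above the bench.
- thread (a point): Point on the socket's axis 27 mm above its origin. From the slots, clockwise seen from above, the steep thread takes the elbow down 6 mm per radian (vertical play about 0.5 mm), to a stop about 2.4 rad on. Let go, it does not unscrew.
- bore (a point): Centre of the bore's floor, 4 mm above the socket's origin. Above it a black rubber seal disc, 28 mm across, sits on a spring. The foot meets it 0.3 to 1.75 rad of turn from the slots, different each time; from there it pushes up with 5 N per mm, about 30 N per radian of turn, so push and twist rise steadily.
- jar: Bystander: closed stoneware jar with a dark wooden lid, 72 mm across, 105 mm high; origin at the centre of its underside.
- scraper: Bystander: stainless scraper with a dark wooden handle, about 170 mm long, lying flat; origin under its middle.
- rack: Bystander: white notched plastic rack 100 x 190 mm with five small tiles leaning in it, 100 mm high; origin at the centre of its underside.
There are look-alikes about, which are no part of the job. Of the things like the elbow, leave any that is turquoise or yellow; of the rest the smaller one is meant.

How it is judged:
By the outcome, as a careful person would: the job done as asked, in the order asked, and still so for the second after the job is handed in, with the robot touching nothing.
It also fails if it takes over 64 s, if anything falls off the work surface, if the arm or the gripper's body presses on something with over 40 N, if the wrist force passes 120 N, or if a joint passes its speed limit or range.

## Working session

There is one attempt and no reset: what is moved stays moved. The work goes in short steps, Python scripts to look and compute and a shell command to move; the robot and the scene stay as the last step left them, time stands still between calls to the robot, and variables do not carry over. Pictures are saved under pics/ and viewed, at most 10 in all, crops included, and the job is handed in when it is done.

```bash
mkdir -p pics; ls; python3 - <<'E'
from bench import robot, optics
import cv2, numpy as np
for n in("scene","top"):
    c=optics.camera(n); cv2.imwrite(f"pics/{n}0.png",c["color"]); print(n,c["fx"],c["fy"],c["cx"],c["cy"]); print(np.round(c["view"],4).tolist())
s=robot.sense(); print(s)
E
```

```text
pics
scene 347.29821892021283 347.29821892021283 252.120687581228 187.31278970173338
[[-0.6495, 0.7603, 0.0112, 442.5795], [0.6203, 0.5383, -0.5705, -196.0797], [-0.4398, -0.3636, -0.8212, 1191.3335], [0.0, 0.0, 0.0, 1.0]]
top 450.8401736348296 450.8401736348296 258.7330697996157 191.5346777306345
[[-0.0157, -0.9999, 0.0057, -110.1668], [-0.9985, 0.0154, -0.0516, 521.2194], [0.0515, -0.0065, -0.9987, 1173.2206], [0.0, 0.0, 0.0, 1.0]]
{'time': 0.1, 'joints': array([-1.33639650e+00,  3.13403645e-01,  1.49830818e+00,  9.40809384e-06,
        1.33103588e+00, -2.23376238e-01]), 'joint_vel': array([ 0.0009781 , -0.00175626, -0.0013582 ,  0.00101046, -0.00195098,
        0.00133816]), 'joint_torque': array([ 2.17774068e-03, -4.02814543e+01, -2.52642220e+01,  6.95591792e-02,
        3.42335331e-02, -4.95898917e-05]), 'tcp_pos': array([ 231.97842199, -470.73451413,  238.23332194]), 'orientation': array([-5.77540077e-04,  9.73919388e-01,  2.26893570e-01,  1.38559534e-06]), 'contact_force': array([-0.08675226, -0.48290779, -0.34057294]), 'wrist_torque': array([-0.03085456,  0.03113552, -0.01003452]), 'gripper_force': 0.0, 'opening': 88.03991350206735}
```

View pics/scene0.png

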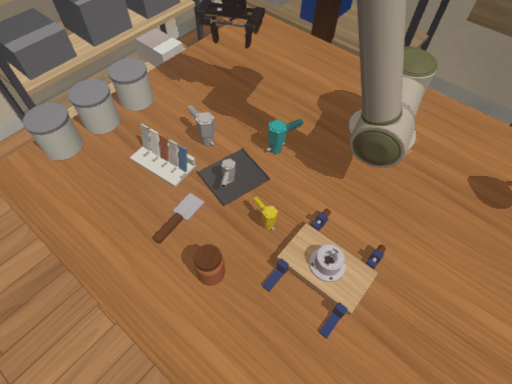

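View pics/top0.png

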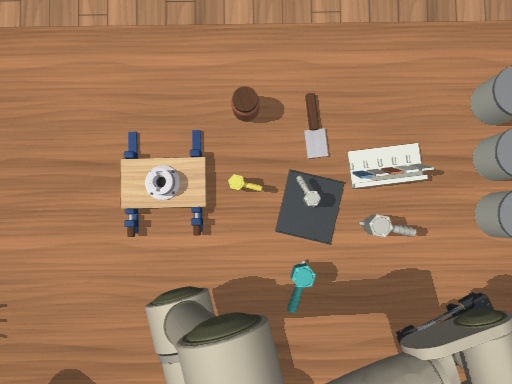

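Scene and top show two grey elbows. One is on the dark palette (top ~312,198; scene ~228,172) and a larger one stands off the palette (top ~380,226; scene ~205,127). There is also a turquoise one (303,275) and a yellow one (238,182). The smaller grey one on the palette fits the description. The socket is at top ~162,182. I'll confirm with an enlarged crop.

```bash
python3 - <<'E'
import cv2, numpy as np
t=cv2.imread("pics/top0.png"); s=cv2.imread("pics/scene0.png")
def c(i,x,y,w,h,f): return cv2.resize(i[y:y+h,x:x+w],(w*f,h*f),interpolation=cv2.INTER_CUBIC)
a=np.hstack([c(t,280,165,66,50,6),c(t,130,158,66,50,6)])
b=np.hstack([c(s,198,147,66,50,6),c(s,298,237,66,50,6)])
cv2.imwrite("pics/crop1.png",np.vstack([a,b]))
E
```

```text
(no output)
```

View pics/crop1.png

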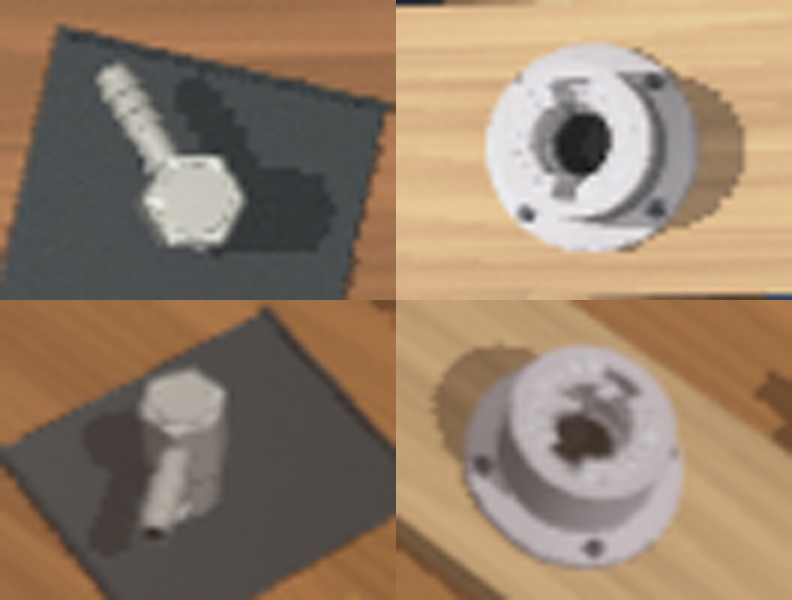

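```bash
cat > h.py <<'E'
from bench import robot, optics
import cv2, numpy as np
C={n:optics.camera(n) for n in("scene","top")}
def ray(n,u,v):
    c=C[n];V=np.array(c["view"]);R,t=V[:3,:3],V[:3,3]
    d=R.T@np.array([(u-c["cx"])/c["fx"],(v-c["cy"])/c["fy"],1]);return -R.T@t,d/np.linalg.norm(d)
def plane(n,u,v,z):
    o,d=ray(n,u,v);return o+d*(z-o[2])/d[2]
def tri(a,b):
    A=[];B=[]
    for n,p in(("top",a),("scene",b)):
        o,d=ray(n,*p);P=np.eye(3)-np.outer(d,d);A.append(P);B.append(P@o)
    return np.linalg.lstsq(np.vstack(A),np.hstack(B),rcond=None)[0]
def proj(n,p):
    c=C[n];q=(np.array(c["view"])@np.r_[p,1])[:3];return np.array([c["fx"]*q[0]/q[2]+c["cx"],c["fy"]*q[1]/q[2]+c["cy"]])
E
python3 - <<'E'
from h import *
np.set_printoptions(precision=1,suppress=True)
def comp(n,box,thr,sat):
    x,y,w,h=box;i=C[n]["color"][y:y+h,x:x+w];hsv=cv2.cvtColor(i,cv2.COLOR_BGR2HSV)
    m=((hsv[...,2]>thr)&(hsv[...,1]<sat)).astype(np.uint8)
    k,l,s,c=cv2.connectedComponentsWithStats(m);j=1+np.argmax(s[1:,4]);return (l==j).astype(np.uint8),x,y
m,x,y=comp("top",(285,170,50,42),140,60)
M=cv2.resize(m*255,None,fx=4,fy=4,interpolation=cv2.INTER_LINEAR); M=(M>127).astype(np.uint8)
H=cv2.morphologyEx(M,cv2.MORPH_OPEN,cv2.getStructuringElement(2,(45,45)))
f=lambda p:(np.array(p)+.5)/4-.5+[x,y]
mo=cv2.moments(H,True);hc=f([mo['m10']/mo['m00'],mo['m01']/mo['m00']])
B=cv2.morphologyEx(M&~cv2.dilate(H,np.ones((9,9))),cv2.MORPH_OPEN,np.ones((9,9)));pts=cv2.findNonZero(B)[:,0]
l=cv2.fitLine(pts.astype(np.float32),2,0,.01,.01).ravel();bc=f(l[2:])
print("head px",hc,"barb c",bc,"dir",l[:2],"area",mo['m00']/16, m.sum())
print("tri head",tri(hc,(228.5,163.8)))
for z in(80,84): print("head",z,plane("top",*hc,z),plane("scene",228.5,163.8,z))
for z in(58,62): 
    a=plane("top",*f(l[2:]-20*l[:2]),z);b=plane("top",*f(l[2:]+20*l[:2]),z);d=b-a;print("barb yaw",np.degrees(np.arctan2(d[1],d[0])),plane("top",*bc,z))
for n,b in(("top",(130,158,70,50)),("scene",(298,237,66,60))):
    m,x,y=comp(n,b,130,35);cn=cv2.findContours(m,0,1)[0];h=cv2.convexHull(max(cn,key=len));e=cv2.fitEllipse(h);print(n,"flange",np.array(e[0])+[x,y],e[1], plane(n,e[0][0]+x,e[0][1]+y,42))
print("lip",plane("top",158.7,181.5,80),plane("scene",330.8,257.4,80),tri((158.7,181.5),(330.8,257.4)))
a,b=plane("top",159,173.5,80),plane("top",158.2,189.3,80);d=a-b;print("slots",a,b,np.linalg.norm(d),np.degrees(np.arctan2(d[1],d[0])))
# warped (rectified) lip plane picture for both views, 4 px/mm
o=(a+b)/2;out=[]
for n in("top","scene"):
    w=[(-48,-48),(48,-48),(48,48),(-48,48)]
    src=np.float32([proj(n,o+np.array([p[0],p[1],0])) for p in w]);dst=np.float32([(0,0),(384,0),(384,384),(0,384)])
    out.append(cv2.warpPerspective(C[n]["color"],cv2.getPerspectiveTransform(src,dst),(384,384),flags=cv2.INTER_CUBIC))
cv2.imwrite("pics/rect1.png",np.hstack(out));print("rect centre",o)
E
```

```text
head px [311.7 197.9] barb c [301.9 183.5] dir [0.5 0.9] area 174.5 279
tri head [ 497.7 -248.3   81.4]
head 80 [ 498.2 -249.1   80. ] [ 496.4 -248.4   80. ]
head 84 [ 498.  -248.6   84. ] [ 498.7 -246.1   84. ]
barb yaw -149.53278440511906 [ 536.  -227.7   58. ]
barb yaw -149.532784405119 [ 535.7 -227.3   62. ]
top flange [162.3 182.3] (34.3557014465332, 34.866397857666016) [545.6 129.4  42. ]
scene flange [327.8 262.8] (35.53890609741211, 36.391849517822266) [544.9 131.9  42. ]
lip [544.8 130.4  80. ] [546.6 133.   80. ] [544.8 132.   75.7]
slots [564.8 129.6  80. ] [525.4 131.7  80. ] 39.400020214495534 -3.131505234361564
rect centre [545.1 130.6  80. ]
```

View pics/rect1.png

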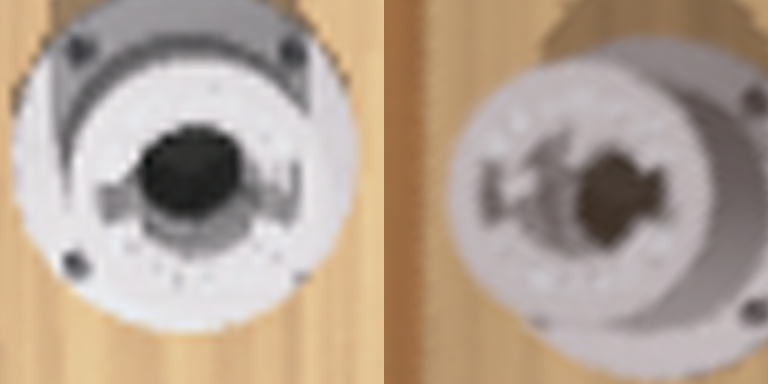

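Confirmed: the palette elbow stands upright at about (498,-248.5) mm, and its barb points at yaw ≈ 30°. In the rectified view the socket mouth is at about (546,131), with slots along x, tilted ≈ -2.5°. Hovering above the elbow next.

```bash
python3 -m creep '[[[0.336,-0.082,0],-4,0],[[0.336,-0.082,0],-4,0],[[0.336,-0.082,0],-4,0],[[0.336,-0.082,0],-4,0],[[0.336,-0.082,0],-4,0],[[0.336,-0.082,0],-4,0],[[0.336,-0.082,0],-4,0],[[0.336,-0.082,0],-4,0]]'; python3 -m creep '[[[0,0,0.06],0,0],[[0,0,0.06],0,0],[[0,0,0.06],0,0],[[0,0,0.06],0,0]]'
cat > st.py <<'E'
from bench import robot
import numpy as np
from scipy.spatial.transform import Rotation as Ro
np.set_printoptions(precision=2,suppress=True)
s=robot.sense();q=s["orientation"];R=Ro.from_quat(np.r_[q[1:],q[0]]).as_matrix()
print("t",round(s["time"],2),"tcp",s["tcp_pos"],"yaw",np.degrees(np.arctan2(R[1,0],R[0,0])).round(2),"z",R[:,2],"F",s["contact_force"],"M",s["wrist_torque"],"op",round(s["opening"],1),"g",round(s["gripper_force"],1),"j6",s["joints"][5].round(2))
E
python3 st.py
```

```text
time: 0.87
tcp_pos: [488.9, -255.2, 238.7]
orientation: [-0.0, 0.965, 0.261, -0.0]
contact_force: [0.3, -0.4, -0.5]
opening: 88.1
gripper_force: 0.0
time: 1.2
tcp_pos: [487.5, -256.9, 178.7]
orientation: [-0.001, 0.965, 0.261, -0.0]
contact_force: [0.2, -0.5, 0.6]
opening: 88.4
gripper_force: 0.0
t 1.2 tcp [ 487.45 -256.89  178.72] yaw 30.23 z [-0.  0. -1.] F [ 0.25 -0.51  0.57] M [0.02 0.05 0.01] op 88.4 g 0.0 j6 0.35
```

```bash
python3 -m creep '[[[0.0133,-0.002,0.03],0,0],[[0.0133,-0.002,0.06],0,0],[[0.0133,-0.002,0.09],0,0],[[0.0133,-0.002,0.115],0,0],[[0.0133,-0.002,0.134],0,0],[[0.0133,-0.002,0.134],0,0],[[0.0133,-0.002,0.134],0,0]]'; python3 st.py; python3 - <<'E'
from h import *
t,s=C["top"]["color"],C["scene"]["color"]
cv2.imwrite("pics/g1.png",np.hstack([cv2.resize(t[160:230,270:350],(400,350),interpolation=2),cv2.resize(s[130:200,190:270],(400,350),interpolation=2)]))
E
```

```text
time: 1.78
tcp_pos: [498.5, -249.4, 46.1]
orientation: [0.001, 0.966, 0.26, 0.0]
contact_force: [-0.6, -0.3, 0.1]
opening: 88.6
gripper_force: 0.0
t 1.78 tcp [ 498.54 -249.42   46.11] yaw 30.18 z [ 0. -0. -1.] F [-0.6  -0.31  0.06] M [0.   0.02 0.02] op 88.6 g 0.0 j6 0.37
```

View pics/g1.png

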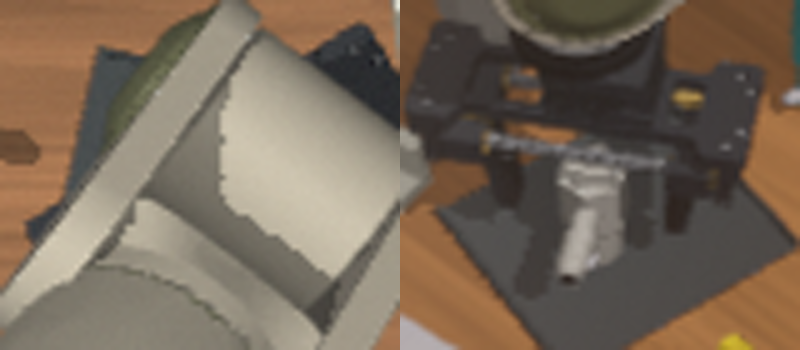

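In the scene half (right), the elbow at crop ~(590,190) stands between the two open fingers. The arm hides it in the top view. Closing and lifting slightly.

```bash
for i in 1 2; do python3 -m creep '[[[0,0,0],0,255],[[0,0,0],0,255],[[0,0,0],0,255],[[0,0,0],0,255],[[0,0,0],0,255],[[0,0,0],0,255]]' >/dev/null; python3 st.py; done; python3 -m creep '[[[0,0,-0.02],0,255],[[0,0,-0.05],0,255],[[0,0,-0.09],0,255],[[0,0,-0.13],0,255],[[0,0,-0.13],0,255]]'>/dev/null; python3 st.py
```

```text
t 2.38 tcp [ 498.09 -248.5    44.82] yaw 30.24 z [ 0. -0. -1.] F [ 0.65 -0.23 -0.41] M [-0.04  0.06  0.05] op 50.1 g 0.0 j6 0.37
t 2.88 tcp [ 498.06 -248.52   44.71] yaw 30.23 z [ 0.  0. -1.] F [ 0.17 -0.47  0.72] M [-0.02 -0.02 -0.03] op 35.8 g 30.0 j6 0.37
t 3.3 tcp [ 500.3  -250.1   182.13] yaw 30.24 z [ 0.01 -0.01 -1.  ] F [ 1.3  -0.47 -0.76] M [-0.   -0.02 -0.04] op 35.5 g 30.0 j6 0.37
```

```bash
python3 -m creep '[[[0.232,-0.304,0],-57,255],[[0.232,-0.304,0],-57,255],[[0.232,-0.304,0],-57,255],[[0.232,-0.304,0],-57,255],[[0.232,-0.304,0],-57,255],[[0.232,-0.304,0],-57,255],[[0.232,-0.304,0],-57,255],[[0.232,-0.304,0],-57,255]]'>/dev/null; python3 st.py;  python3 -m creep '[[[0,0,0],-57,255],[[0,0,0],-57,255],[[0,0,0],-57,255],[[0,0,0],-57,255],[[0,0,0],-57,255],[[0,0,0],-57,255],[[0,0,0],-57,255],[[0,0,0],-57,255]]'>/dev/null; python3 st.py; python3 -m creep '[[[0,0,0],-34,255],[[0,0,0],-34,255],[[0,0,0],-34,255],[[0,0,0],-34,255],[[0,0,0],-34,255],[[0,0,0],-34,255],[[0,0,0],-34,255],[[0,0,0],-34,255]]'>/dev/null; python3 st.py
```

```text
t 3.97 tcp [538.93  84.36 174.12] yaw 87.58 z [-0.  0. -1.] F [ 2.1   0.6  -1.33] M [-0.07 -0.1   0.04] op 35.7 g 30.0 j6 -0.02
t 4.63 tcp [539.06  82.28 173.93] yaw 144.59 z [-0.  0. -1.] F [ 0.03  0.12 -1.88] M [ 0.02 -0.13 -0.01] op 35.9 g 30.0 j6 -1.02
t 5.3 tcp [539.24  82.26 174.38] yaw 178.07 z [-0.  0. -1.] F [ 0.44  0.05 -2.29] M [ 0.07 -0.13 -0.01] op 35.7 g 30.0 j6 -1.6
```

```bash
python3 -m creep '[[[-0.005,0.025,0.01],0,255],[[-0.005,0.049,0.02],0,255],[[-0.005,0.049,0.035],0,255],[[-0.005,0.049,0.035],0,255],[[-0.005,0.049,0.035],0,255],[[-0.005,0.049,0.035],0,255],[[-0.005,0.049,0.035],0,255]]'>/dev/null; python3 st.py; python3 - <<'E'
from h import *
t,s=C["top"]["color"],C["scene"]["color"]
cv2.imwrite("pics/s1.png",np.hstack([cv2.resize(t[145:215,120:200],(320,280),interpolation=2),cv2.resize(s[220:300,290:370],(480,480),interpolation=2)[:280*0+480]]) if 0 else np.hstack([cv2.resize(t[145:225,120:200],(400,400),interpolation=2),cv2.resize(s[220:300,290:370],(400,400),interpolation=2)]))
E
```

```text
t 5.88 tcp [546.34 130.55 140.66] yaw 178.15 z [ 0. -0. -1.] F [-0.03  0.05 -1.96] M [ 0.06 -0.17  0.  ] op 35.5 g 30.0 j6 -1.51
```

View pics/s1.png

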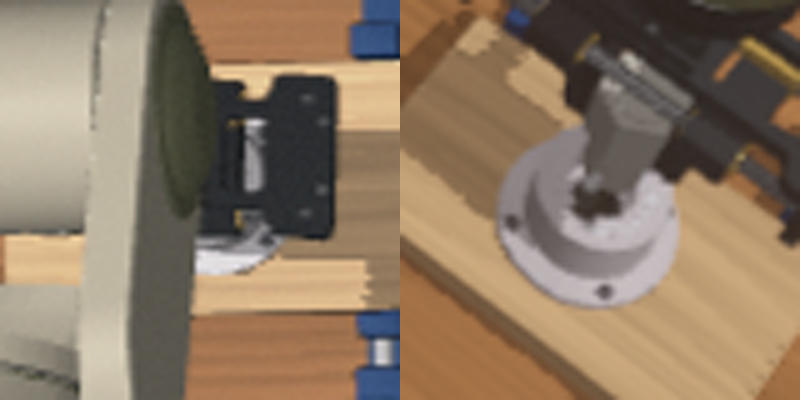

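Top view: the gripper hides the part. Scene view: the foot (crop ~620,190) hangs right over the mouth (~597,205). Descending with force checks.

```bash
python3 -m creep '[[[0,0,0.008],0,255],[[0,0,0.014],0,255],[[0,0,0.014],0,255]]'>/dev/null; python3 st.py; python3 -m creep '[[[0,0,0.002],0,255],[[0,0,0.004],0,255],[[0,0,0.004],0,255]]'>/dev/null; python3 st.py;python3 -m creep '[[[0,0,0.002],0,255],[[0,0,0.003],0,255],[[0,0,0.003],0,255]]'>/dev/null; python3 st.py
```

```text
t 6.23 tcp [545.14 130.91 124.13] yaw 178.21 z [-0. -0. -1.] F [ 0.56  0.41 -2.29] M [ 0.04 -0.17  0.02] op 35.8 g 30.0 j6 -1.51
t 6.48 tcp [545.78 131.08 121.37] yaw 178.23 z [-0. -0. -1.] F [ 0.27 -0.18 -0.96] M [ 0.06 -0.15 -0.  ] op 36.0 g 30.0 j6 -1.51
t 6.73 tcp [545.81 131.08 118.51] yaw 178.23 z [-0. -0. -1.] F [-0.07  0.25 -2.2 ] M [ 0.05 -0.14 -0.04] op 35.8 g 30.0 j6 -1.51
```

```bash
for i in 1 2 3; do python3 -m creep '[[[0,0,0.001],0,255],[[0,0,0.002],0,255],[[0,0,0.002],0,255]]'>/dev/null; python3 st.py; done
```

```text
t 6.98 tcp [545.82 131.07 116.55] yaw 178.23 z [-0.  0. -1.] F [ 0.43  0.19 -1.74] M [ 0.05 -0.12  0.01] op 35.5 g 30.0 j6 -1.51
t 7.23 tcp [545.79 131.07 114.51] yaw 178.23 z [-0.  0. -1.] F [-0.51 -0.4  -1.38] M [ 0.06 -0.12 -0.  ] op 35.6 g 30.0 j6 -1.51
t 7.48 tcp [545.78 131.07 112.5 ] yaw 178.23 z [-0. -0. -1.] F [ 0.18  1.45 -2.55] M [ 0.07 -0.14 -0.02] op 35.7 g 30.0 j6 -1.51
```

```bash
for i in 1 2 3; do python3 -m creep '[[[0,0,0.001],0,255],[[0,0,0.002],0,255],[[0,0,0.002],0,255]]'>/dev/null; python3 st.py; done
```

```text
t 7.73 tcp [545.8  131.06 110.52] yaw 178.23 z [-0.  0. -1.] F [-0.06  0.04 -1.02] M [ 0.07 -0.13 -0.04] op 35.7 g 30.0 j6 -1.51
t 7.98 tcp [545.79 131.08 108.51] yaw 178.23 z [-0.  0. -1.] F [-0.08  1.03 -2.15] M [ 0.03 -0.11 -0.05] op 35.9 g 30.0 j6 -1.51
t 8.23 tcp [545.79 131.08 106.51] yaw 178.23 z [-0. -0. -1.] F [-0.16 -0.2  -2.07] M [-0.01 -0.17  0.03] op 35.9 g 30.0 j6 -1.51
```

```bash
for i in 1 2 3 4; do python3 -m creep '[[[0,0,0.001],0,255],[[0,0,0.001],0,255]]'>/dev/null; python3 st.py; done
```

```text
t 8.4 tcp [545.84 131.05 105.57] yaw 178.23 z [-0. -0. -1.] F [ 0.14  0.35 -2.39] M [ 0.05 -0.12 -0.04] op 35.6 g 30.0 j6 -1.51
t 8.57 tcp [545.84 131.08 104.58] yaw 178.23 z [-0. -0. -1.] F [-0.6   0.26 -1.83] M [ 0.02 -0.1   0.01] op 35.8 g 30.0 j6 -1.51
t 8.73 tcp [545.83 131.08 103.56] yaw 178.23 z [-0. -0. -1.] F [ 0.42  0.76 -1.39] M [ 0.07 -0.13 -0.02] op 35.6 g 30.0 j6 -1.51
t 8.9 tcp [545.83 131.06 102.56] yaw 178.23 z [-0. -0. -1.] F [-0.4  -0.24 -2.43] M [ 0.01 -0.17  0.01] op 35.9 g 30.0 j6 -1.51
```

```bash
for i in 1 2 3 4; do python3 -m creep '[[[0,0,0.0005],0,255],[[0,0,0.0005],0,255]]'>/dev/null; python3 st.py; done
```

```text
t 9.07 tcp [545.88 131.06 102.17] yaw 178.23 z [-0. -0. -1.] F [-0.16  0.04 -2.37] M [ 0.01 -0.11  0.03] op 35.6 g 30.0 j6 -1.51
t 9.23 tcp [545.86 131.08 101.66] yaw 178.23 z [-0. -0. -1.] F [ 0.18  0.9  -1.45] M [ 0.05 -0.16  0.01] op 35.8 g 30.0 j6 -1.51
t 9.4 tcp [545.86 131.08 101.16] yaw 178.23 z [-0.  0. -1.] F [-0.1   0.75 -2.36] M [-0.02 -0.15 -0.05] op 35.6 g 30.0 j6 -1.51
t 9.57 tcp [545.85 131.09 100.64] yaw 178.23 z [-0. -0. -1.] F [ 0.62  0.13 -1.37] M [ 0.06 -0.17  0.03] op 35.9 g 30.0 j6 -1.51
```

```bash
for i in 1 2 3 4; do python3 -m creep '[[[0,0,0.0005],0,255],[[0,0,0.0005],0,255]]'>/dev/null; python3 st.py; done
```

```text
t 9.73 tcp [545.84 131.09 100.14] yaw 178.23 z [-0.  0. -1.] F [-0.31 -0.18 -1.65] M [ 0.07 -0.11  0.02] op 35.7 g 30.0 j6 -1.51
t 9.9 tcp [545.87 131.06  99.66] yaw 178.23 z [-0.  0. -1.] F [-0.74  0.5  -1.94] M [ 0.04 -0.14  0.04] op 35.8 g 30.0 j6 -1.51
t 10.07 tcp [545.92 131.07  99.23] yaw 178.23 z [ 0.  0. -1.] F [-0.36 -0.39 -1.45] M [ 0.07 -0.15  0.03] op 35.8 g 30.0 j6 -1.51
t 10.23 tcp [546.   131.08  99.02] yaw 178.23 z [ 0. -0. -1.] F [-1.74 -0.11  1.25] M [-0.01  0.04  0.02] op 35.9 g 30.0 j6 -1.51
```

Landed on the thread at TCP z≈99.1. Now turning clockwise, following the 6 mm/rad pitch.

```bash
cat > s2.py <<'E'
from bench import robot
import numpy as np
s=robot.sense();q=s["orientation"];y=np.degrees(2*np.arctan2(q[2],q[1]));F=s["contact_force"];M=s["wrist_torque"]
print(round(s["time"],2),"xyz",s["tcp_pos"].round(2),"turn",round((178.23-y)%360,2),"F",F.round(1),"M",M.round(2),"op",round(s["opening"],1),flush=True)
E
python3 -m creep '[[[0,0,-0.0001],0,255],[[0,0,-0.0001],0,255]]' >/dev/null; python3 s2.py
for i in 1 2 3 4 5; do python3 -m creep '[[[0,0,0.00031],3,255],[[0,0,0.00031],3,255],[[0,0,0.00031],3,255]]'>/dev/null; python3 s2.py; done
```

```text
10.4 xyz [546.   131.1   99.02] turn 360.0 F [-0.6 -0.3  1.9] M [0.05 0.01 0.06] op 35.5
10.65 xyz [546.06 131.09  98.66] turn 2.94 F [-0.3 -0.1  1.9] M [ 0.13 -0.15 -0.09] op 35.9
10.9 xyz [546.04 131.11  98.33] turn 5.89 F [1.  0.4 2.5] M [ 0.12 -0.18 -0.08] op 35.5
11.15 xyz [546.03 131.08  98.03] turn 8.87 F [0.5 0.5 2.2] M [ 0.07 -0.19 -0.05] op 35.7
11.4 xyz [545.98 131.08  97.71] turn 11.86 F [ 0.4 -0.2  1.7] M [ 0.01 -0.17 -0.09] op 36.0
11.65 xyz [545.96 131.11  97.36] turn 14.85 F [-0.7  0.1  2.7] M [ 0.11 -0.19 -0.12] op 35.7
```

```bash
for i in 1 2 3 4 5; do python3 -m creep '[[[0,0,0.00031],3,255],[[0,0,0.00031],3,255],[[0,0,0.00031],3,255]]'>/dev/null; python3 s2.py; done
```

```text
11.9 xyz [545.94 131.08  97.04] turn 17.85 F [-0.2  0.1  3. ] M [ 0.07 -0.23 -0.1 ] op 35.3
12.15 xyz [545.94 131.11  96.74] turn 20.84 F [-0.3 -0.5  3.1] M [ 0.05 -0.22 -0.06] op 35.9
12.4 xyz [545.94 131.08  96.41] turn 23.85 F [-0.1  1.1  4. ] M [ 0.07 -0.15 -0.13] op 35.9
12.65 xyz [545.93 131.11  96.07] turn 26.85 F [0.3 0.8 3.7] M [ 0.02 -0.18 -0.11] op 35.4
12.9 xyz [545.92 131.1   95.78] turn 29.85 F [-0.1  0.3  3.2] M [ 0.13 -0.12 -0.05] op 35.6
```

```bash
for i in 1 2 3 4; do python3 -m creep '[[[0,0,0.00031],3,255],[[0,0,0.00031],3,255],[[0,0,0.00031],3,255]]'>/dev/null; python3 s2.py; done
```

```text
13.15 xyz [545.93 131.09  95.47] turn 32.85 F [0.4 0.3 3. ] M [ 0.08 -0.09 -0.08] op 35.9
13.4 xyz [545.94 131.07  95.15] turn 35.85 F [2.2 0.2 3.8] M [ 0.12 -0.14 -0.1 ] op 35.5
13.65 xyz [545.93 131.1   94.79] turn 38.85 F [0.5 0.1 3.5] M [ 0.14 -0.21 -0.13] op 35.8
13.9 xyz [545.9  131.08  94.5 ] turn 41.85 F [-0.   0.7  3.8] M [ 0.05 -0.2  -0.09] op 35.5
```

```bash
for i in 1 2 3 4 ; do python3 -m creep '[[[0,0,0.00031],3,255],[[0,0,0.00031],3,255],[[0,0,0.00031],3,255]]'>/dev/null; python3 s2.py; done
```

```text
14.15 xyz [545.91 131.08  94.2 ] turn 44.85 F [0.5 0.6 4.8] M [ 0.05 -0.19 -0.09] op 35.8
14.4 xyz [545.93 131.08  93.88] turn 47.85 F [ 0.4 -0.   4.3] M [ 0.07 -0.18 -0.08] op 35.5
14.65 xyz [545.93 131.06  93.6 ] turn 50.85 F [-0.1  1.   4.8] M [-0.02 -0.18 -0.04] op 35.6
14.9 xyz [545.94 131.07  93.35] turn 53.87 F [ 0.3 -0.8  5.7] M [-0.01 -0.12 -0.04] op 35.9
```

```bash
for i in 1 2 3 4 ; do python3 -m creep '[[[0,0,0.00031],3,255],[[0,0,0.00031],3,255],[[0,0,0.00031],3,255]]'>/dev/null; python3 s2.py; done
```

```text
15.15 xyz [545.95 131.06  93.06] turn 56.89 F [ 1.3 -0.2  6.4] M [-0.1  -0.07 -0.03] op 35.6
15.4 xyz [545.97 131.04  92.78] turn 59.89 F [-0.7 -1.   6. ] M [-0.09 -0.09 -0.04] op 35.8
15.65 xyz [545.98 131.05  92.53] turn 62.89 F [-0.4 -0.6  6.1] M [-0.08 -0.12 -0.02] op 35.5
15.9 xyz [546.01 131.06  92.3 ] turn 65.89 F [ 0.4 -0.2  7.2] M [-0.05 -0.06 -0.07] op 35.5
```

```bash
for i in 1 2 3 4 5 6; do python3 -m creep '[[[0,0,-0.00015],0,255],[[0,0,-0.00015],0,255],[[0,0,-0.00015],0,255]]'>/dev/null; python3 s2.py; done
```

```text
16.15 xyz [546.03 131.06  92.41] turn 65.88 F [ 0.8 -0.6  5.9] M [-0.09 -0.16 -0.09] op 35.8
16.4 xyz [546.01 131.05  92.5 ] turn 65.87 F [ 0.4 -0.2  5.3] M [-0.03 -0.11 -0.07] op 35.7
16.65 xyz [545.98 131.07  92.57] turn 65.87 F [0.3 1.  5.7] M [-0.08 -0.14 -0.04] op 35.8
16.9 xyz [546.   131.06  92.69] turn 65.93 F [ 0.5 -0.9  4.5] M [-0.02 -0.19 -0.  ] op 35.5
17.15 xyz [545.97 131.09  92.75] turn 65.98 F [1.3 0.5 3.7] M [-0.02 -0.36  0.02] op 36.0
17.4 xyz [545.98 131.05  92.85] turn 66.0 F [1.  0.1 2.5] M [ 0.02 -0.51  0.01] op 35.7
```

The vertical probe gives a 5 N/mm seal. Its contact plane is at TCP z≈94.0, which corresponds to a turn of about 46–50°, so I'll stop at about 78°.

```bash
for i in 1 2 3; do python3 -m creep '[[[0,0,0.0005],4,255],[[0,0,0.0005],4,255],[[0,0,0.0005],4,255]]'>/dev/null; python3 s2.py; done;  python3 -m creep '[[[0,0,0],0.3,255],[[0,0,0],0.3,255],[[0,0,0],0.3,255],[[0,0,0],0.3,255]]'>/dev/null; python3 s2.py
```

```text
17.65 xyz [545.8  131.06  92.43] turn 69.91 F [0.7 0.1 4.4] M [-0.02 -0.21 -0.06] op 35.4
17.9 xyz [545.86 131.09  92.04] turn 73.91 F [ 0.3 -0.6  3.7] M [-0.02 -0.22  0.04] op 35.7
18.15 xyz [545.9  131.1   91.66] turn 77.91 F [-0.3  0.1  5.8] M [-0.07 -0.13 -0.06] op 35.6
18.48 xyz [545.88 131.12  91.64] turn 78.18 F [ 1.  -0.3  6.3] M [-0.02 -0.18  0.04] op 35.5
```

```bash
for i in 1 2; do python3 -m creep '[[[0,0,0],0,0],[[0,0,0],0,0],[[0,0,0],0,0],[[0,0,0],0,0],[[0,0,0],0,0],[[0,0,0],0,0]]'>/dev/null; python3 s2.py; done; python3 -m creep '[[[0,0,-0.02],0,0],[[0,0,-0.06],0,0],[[0,0,-0.1],0,0],[[0,0,-0.14],0,0],[[0,0,-0.14],0,0]]' >/dev/null; python3 s2.py; python3 -m creep '[[[0.15,-0.15,0],0,0],[[0.15,-0.15,0],0,0],[[0.15,-0.15,0],0,0],[[0.15,-0.15,0],0,0],[[0.15,-0.15,0],0,0],[[0.15,-0.15,0],0,0],[[0.15,-0.15,0],0,0],[[0.15,-0.15,0],0,0]]'>/dev/null; python3 s2.py
python3 - <<'E'
from h import *
t,s=C["top"]["color"],C["scene"]["color"]
cv2.imwrite("pics/f1.png",np.hstack([cv2.resize(t[145:225,120:200],(400,400),interpolation=2),cv2.resize(s[220:300,290:370],(400,400),interpolation=2)]))
E
```

```text
18.98 xyz [545.74 131.06  91.23] turn 78.29 F [-0.4  0.6 -1.4] M [-0.03 -0.09 -0.02] op 73.8
19.48 xyz [545.9  131.07  91.41] turn 78.3 F [-0.4 -0.4 -0.7] M [-0.02 -0.1  -0.06] op 88.0
19.9 xyz [548.25 131.28 239.34] turn 78.29 F [ 0.2 -0.   0.3] M [-0.02 -0.07 -0.06] op 88.0
20.57 xyz [372.79 252.83 231.48] turn 78.28 F [ 0.7 -1.2 -0.3] M [-0.03 -0.07  0.04] op 88.2
```

View pics/f1.png

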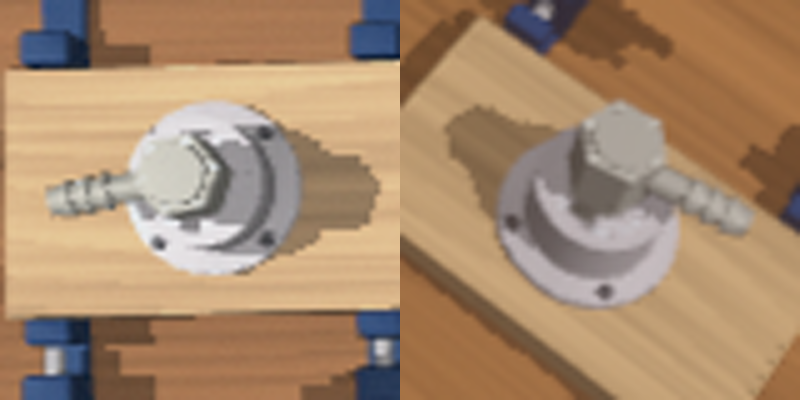

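The elbow stands upright in the socket: head at crop (178,175), barb tip at (48,197). That gives a barb yaw of ≈ 100°, as commanded. The gripper is clear, so I'm handing in.

```bash
python3 -c "
from bench import robot
print(robot.close_job())"
```

```text
the job is handed in; nothing more can be done
None
```

The grey elbow from the palette is screwed clockwise into the socket, stopped about 30° past first seal contact (uncertain by a few degrees because of thread play), released upright and handed in at about 21 s.

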